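# Eject the memory cartridge and trap it on the ramp

### The job

Press the eject key of the cartridge dock down with one fingertip and, as the spring pops the cartridge out, stop it on the sloping ramp with your other finger before it slides away. Finish while holding both: the key still fully pressed, the cartridge resting still against the finger, clearly popped out of the dock but still lying flat on the ramp. Do not lift the cartridge, and leave the other things on the desk alone.

Things in the scene. Friction and masses are not known exactly. Their poses are not given: they have to be found in the camera images.
- dock: Fixed grey cartridge dock. Origin on the desk under the cartridge's front edge; x level, to the dock's back (the cartridge comes out to -x), z up. Tall bay x 2..113 mm, y -41..41 mm, 79 mm high, roofed behind x 53. In front, to x -68, the open ramp; beside it a low wing (x -69..9, y 31..85, 23 mm high) with the eject key. Key up, nothing in front of x 0 is over 38 mm high.
- chute: Aluminium ramp of the dock, fixed. Origin on its surface, mid-width, 30 mm straight above the dock's origin, where the cartridge's front face waits. x uphill along the 12 degree slope, y across as the dock's, z square to the surface. It falls to x = -70 mm and ends there 15 mm above the desk, without a stop; 53 mm wide between rims 5 mm high.
- trap_spot (a point): Point on the ramp's surface, mid-width, straight across (dock -y, 60 mm) from the eject key: at dock x = -36 mm, 22 mm above the desk. Axes as the dock's. With a level gripper, one finger pressing the key puts the other about 6 mm above the surface here, low enough to block the 16 mm high cartridge.
- key_top (a point): Middle of the top face of the eject key, a grey oblong key 36 mm (dock x) by 28 mm (dock y) on the wing, at dock x = -36, y = +60 mm. Top 36.5 mm above the desk when up, 28.5 mm fully down (then still 5 mm above the wing). Axes as the dock's.
- eject_key (a joint): Travel of the key straight down, m: 0 up, 0.008 fully down. A spring returns it (1 N up, 3 N down, 1 N more at most for the catch). A steel catch, one piece with the key, stands 4 mm above the ramp in front of the cartridge and drops below the surface when the key is about 5 mm down. Let the key up too soon and the catch rises under the cartridge.
- cartridge: Loose black cartridge, metal label plate, 70 (x) x 50 x 16 mm, about 0.08 kg. Origin under its centre, x to its back, uphill. It waits on the ramp behind the catch, its origin at chute x = +35 mm. Once the catch drops, a damped spring pusher behind it (1.8 N, falling to 0.9 N over its 115 mm stroke) drives it down the ramp at 0.1 to 0.25 m/s and over the end within about a second.
- mouse: Loose grey computer mouse, 100 x 58 x 32 mm, origin under its centre. Leave alone.
- wood_box: Loose small dark wooden box, 110 x 52 x 37 mm, origin under its centre. Leave alone.
- pot: Loose white plastic pot, 60 mm across, 55 mm high, origin under its centre. Leave alone.
Things that resemble listed ones, but are neither listed nor needed, are in the scene too. Of the things shaped like the cartridge, the black one is meant. Several things look just like the dock: the one meant starts farthest from the robot's base.

How it is judged:
By the outcome, as a careful person would: the job done as asked, in the order asked, and still so for the second after the job is handed in, while the arm keeps its last pose, push and grip.
It also fails if it takes over 32 s, if anything falls off the work surface, if the arm or the gripper's body presses on something with over 40 N, if the wrist force passes 120 N, or if a joint passes its speed limit or range.

### The arm

A 7-joint arm with a two-finger parallel gripper is mounted at the origin on the work surface. World frame = base frame: x ahead of the robot, y to its left, z up, the work surface at z = 0. Lengths are in m, angles in rad, forces in N, time in s.
With the tool pointing down it reaches from about 0.425 to 0.925 m from the base axis. Payload 6.8 kg.
Tool frame: the origin (TCP) lies at the very end of the fingers, on their centre line; the grasp point (between the pads) lies 19 mm behind it; z points along the fingers, y is the line along which they close (so a half turn about z gives the same grasp; the last joint's range is limited). The gripper opens to 85 mm and grips with 20 to 120 N. Pads are 22 mm wide; open, the fingers measure 114 mm over their backs; the gripper's body (76 mm by 85 mm) begins 54 mm behind the grasp point. The pads swing forward as they close: fully open they stand 13 mm farther back than shut.
Start: joints at [1.229, 0.477, 0.022, 1.555, -0.011, 1.109, -0.083], TCP at [0.156, -0.657, 0.231] pointing down, gripper open.
Joint ranges: [-2.96, 2.96], [-0.34, 2.1], [-1.41, 1.46], [0.24, 2.44], [-1.37, 4.51], [0.17, 1.92], [-2.96, 2.96]. Speed limits (rad/s): [2.39, 2.39, 3.14, 3.14, 3.14, 3.14, 3.14].

### API

Orientations are given as a rotation vector (axis times angle).
In Python, from bench import get_obs, viewer, r gives the robot as it stands. The module is installed in compiled form; this text tells all that it offers.
- The arm moves only by the tool play_rows, never from a script. Its argument "commands" is a list that holds one entry, the list of rows, each a list of 5 numbers: the gripper's target within -1 to 1 (shut at 1, half-way at 0, fully open at -1), then the shift along the tool's x, y, z scaled (see below), then the turn about the tool's z scaled (see below). A call has 1 to 12 rows; each row is the pose to reach, as a shift and turn from the pose commanded when the call began, along the tool's axes at that moment; what a row does not reach only later rows make up. The controller multiplies each number of a shift by 0.2 m and each number of a turn by pi/2 rad. A row lasts 1/12 s, in which the tool goes at most 41.7 mm and 7.16 degrees, less where a joint would pass 70% of its speed; a pose out of reach is approached as far as the arm can. A call with a number of a shift or a turn outside -1 to 1 is refused whole. A call with a gripper value outside its range is refused whole. The fingers move at their own pace and stop on an object; "grip_force" is the grip in N (left out, the last holds). Time passes only in rows, so rows that repeat a pose let the fingers close. It gives the time, the measured TCP pose, the force, the opening and the grip force at its end, in the units of the state.
- get_obs(): the state, without advancing time (a new reading comes with each control period).
- viewer.grab_frame(name): name is "scene" or "side" or "wrist"; returns a dict with "pixels" (400x640x3 uint8, red, green, blue), "fovy" (degrees; the focal length in pixels is half the picture's height over the tangent of half this angle, whatever the lens; pixels are square), "cx", "cy" (the principal point, pixels), "world_to_cam" (4x4, takes a point from world to camera coordinates); the wrist camera has in their place "hand_eye" (4x4, takes a point from camera to tool coordinates, whose origin is the TCP and whose axes are the flange's). Camera axes: x right, y up, looking along -z (the intrinsics and any distortion apply to the point x, -y, -z); pixel columns grow to the right and rows downward; lengths in m; the calibration is good to about 2 mm. A picture is of the moment at which its call begins: read the wrist's pose just before it. There is no depth.
- r.hand_in(): hands the job in; it is judged then, once.
Trained networks look in a picture, given as the dict that the camera call returned (one of the last four; its "shot" number tells which), for a name from the list of things; names that differ only in an ending like _2 or _b are one class to them, and where a whole thing is asked for, a point or a joint stands for the part that bears it (a point fixed in the world has none). Each returns a list of dicts, best first, with "score" (0 to 1); they miss things now and then, are a little off and sometimes report something else, mostly with a low value. They report only what shows in the picture. A call takes as long as a camera call. They do not tell look-alikes from the thing itself.
- viewer.trace(picture, thing): "pixels" (400x640 bool, what is visible of it) and "rect" ([left, top, right, bottom] in pixels, round what is visible of it).
The state is a dict: "clock": time; "joints": joint angles; "qvel": joint speeds; "tau": joint torques, N m; "tcp_pos": TCP position; "orientation": TCP orientation; "contact_force": force on the tool from outside, world axes, zero at the start; "moment": the same for the moment, N m; "grip_width": finger opening in m; "gripper_force": force on a finger pad.
Only numpy, scipy, OpenCV 4.12 (cv2) and the standard library are available. Lean on these libraries where they do the work, as an engineer would, in place of code of your own. Each camera call takes 0.05 s, during which the arm holds its last target. There are 200 camera calls.

## Working session

There is one attempt and no reset: what is moved stays moved. The work goes in short steps, Python scripts to look and compute and a tool call to move; the robot and the scene stay as the last step left them, time stands still between calls to the robot, and variables do not carry over. Pictures are saved under pics/ and viewed, at most 10 in all, crops included, and the job is handed in when it is done.

Besides the shell and the picture viewer there is one more tool, called after "Emit:" as name(argument=value, ...) on one line, values as JSON. play_rows: Moves the arm, as the interface text tells. Shifts and turns lie within -1 to 1; 1 stands for 0.2 m of shift or pi/2 rad of turn. Its arguments: {"type":"object","properties":{"commands":{"type":"array","items":{"type":"array","items":{"type":"array","items":{"type":"number","minimum":-1,"maximum":1}}}},"grip_force":{"type":"number"}},"required":["commands"]}

```bash
mkdir -p pics; cat > h.py <<'E'
import numpy as np, cv2
from bench import get_obs, viewer, r
def f(p): return 200/np.tan(np.radians(p["fovy"])/2)
def proj(p,W):
    W=np.atleast_2d(W); M=np.array(p["world_to_cam"]); c=W@M[:3,:3].T+M[:3,3]
    return np.c_[p["cx"]+f(p)*c[:,0]/-c[:,2], p["cy"]+f(p)*c[:,1]/c[:,2]]
def ray(p,uv,z):
    M=np.linalg.inv(np.array(p["world_to_cam"])); d=np.array([(uv[0]-p["cx"])/f(p),-(uv[1]-p["cy"])/f(p),-1])
    d=M[:3,:3]@d; o=M[:3,3]; return o+d*(z-o[2])/d[2]
def save(n,im): cv2.imwrite("pics/"+n,im[...,::-1])
E
python3 - <<'E'
from h import *
o=get_obs(); print({k:np.round(v,3) for k,v in o.items()})
ims=[]
for n in ["scene","side"]:
    p=viewer.grab_frame(n); print(n,[k for k in p],p["fovy"],p["cx"],p["cy"],np.round(np.linalg.inv(p["world_to_cam"]),3).tolist()); save(n+"1.png",p["pixels"])
    for t in ["dock","cartridge","eject_key"]:
        print(t,[(round(float(d["score"]),2),np.round(d["rect"]).tolist(), int(d["pixels"].sum())) for d in viewer.trace(p,t)])
E
```

```text
{'clock': np.float64(0.0), 'joints': array([ 1.229,  0.478,  0.022,  1.556, -0.011,  1.109, -0.083]), 'qvel': array([-0.001,  0.001, -0.   , -0.001,  0.   , -0.001, -0.   ]), 'tau': array([-0.0000e+00, -5.9646e+01,  1.6080e+00, -2.8120e+01,  1.2000e-02,
        9.0000e-03,  0.0000e+00]), 'tcp_pos': array([ 0.156, -0.656,  0.23 ]), 'orientation': array([-3.118e+00, -3.660e-01,  1.000e-03]), 'contact_force': array([ 0.338, -0.693, -0.098]), 'moment': array([-0.009,  0.044,  0.027]), 'gripper_force': np.float64(0.0), 'grip_width': np.float64(0.085)}
scene ['pixels', 'fovy', 'cx', 'cy', 'world_to_cam', 'shot'] 51.110729032626566 322.2974978334608 198.98486394625638 [[0.817, -0.399, 0.417, 0.945], [0.577, 0.565, -0.59, -0.607], [-0.0, 0.722, 0.692, 0.8], [0.0, 0.0, 0.0, 1.0]]
dock [(0.61, [111.0, 201.0, 191.0, 284.0], 3886), (0.56, [291.0, 186.0, 357.0, 259.0], 2587)]
cartridge [(0.67, [251.0, 264.0, 288.0, 297.0], 691), (0.56, [322.0, 201.0, 352.0, 235.0], 538)]
eject_key [(0.72, [296.0, 227.0, 338.0, 244.0], 172), (0.57, [119.0, 248.0, 160.0, 268.0], 216)]
side ['pixels', 'fovy', 'cx', 'cy', 'world_to_cam', 'shot'] 51.26196569800193 326.4917308916089 202.23140975047 [[-0.674, 0.443, -0.591, -0.151], [-0.739, -0.385, 0.554, 0.65], [0.018, 0.81, 0.587, 0.729], [0.0, 0.0, 0.0, 1.0]]
dock [(0.67, [460.0, 194.0, 503.0, 241.0], 1571)]
cartridge [(0.85, [370.0, 179.0, 398.0, 198.0], 289)]
eject_key [(0.64, [494.0, 201.0, 502.0, 208.0], 68), (0.41, [348.0, 194.0, 358.0, 203.0], 102)]
```

View pics/scene1.png

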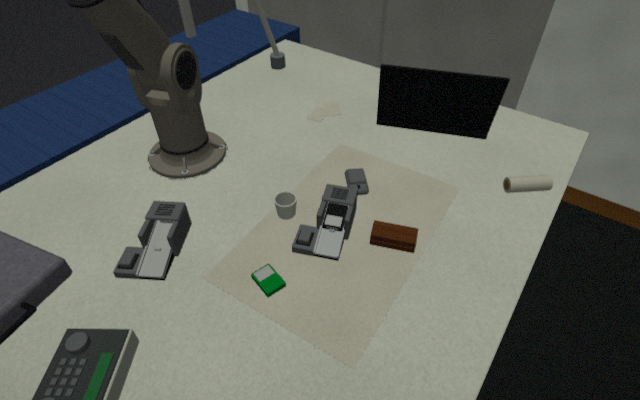

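View pics/side1.png

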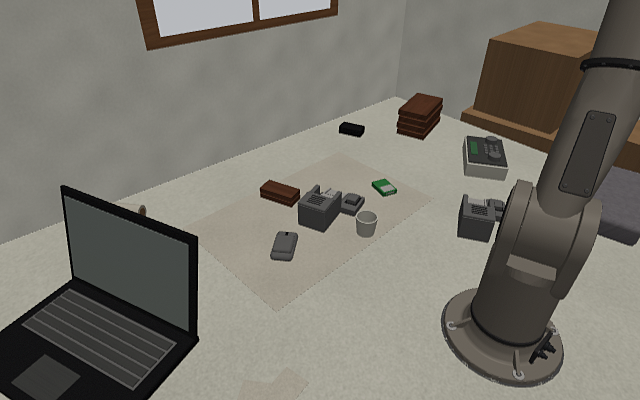

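Scene view: candidate docks are at (325,222), with black cartridge at (337,213) and key at (305,237), and at (155,240). Cartridge-shaped things are black at (337,213) and green at (268,280). The side view also shows a black block at (351,129). The dock at (325,222) looks farthest from the base, so I'll check it by its distance and a close crop.

```bash
python3 - <<'E'
from h import *
p=viewer.grab_frame("scene"); q=viewer.grab_frame("side")
for n,u in [("A",(325,230)),("B",(150,250))]: 
    w=ray(p,u,0.03); print(n,w,np.hypot(*w[:2]))
print(ray(q,(479,215),0.04), ray(q,(320,208),0.04), ray(q,(351,129),0.02))
a=cv2.resize(p["pixels"][165:275,280:380],None,fx=5,fy=5,interpolation=cv2.INTER_CUBIC)
b=cv2.resize(q["pixels"][175:240,290:370],None,fx=3.75,fy=3.75,interpolation=cv2.INTER_CUBIC)
c=np.zeros((550,800,3),np.uint8); c[:,:500]=a; c[:b.shape[0],500:500+b.shape[1]]=b
save("crop1.png",c)
E
```

```text
A [ 0.55026629 -0.03718637  0.03      ] 0.5515213598623256
B [ 0.24904905 -0.32722701  0.03      ] 0.4112212860132619
[ 0.22552804 -0.27472139  0.04      ] [0.53417544 0.03186099 0.04      ] [ 0.85452625 -0.41234693  0.02      ]
```

View pics/crop1.png

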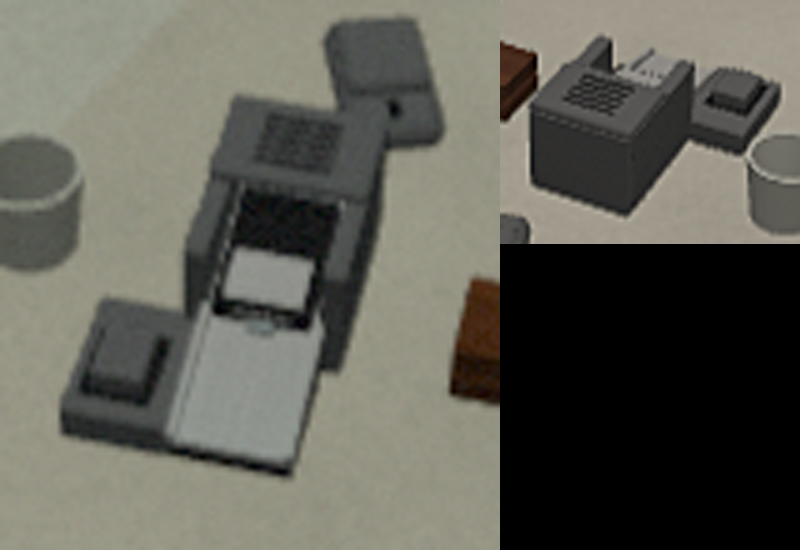

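```bash
cat > fit.py <<'E'
from h import *
from scipy.optimize import least_squares
p=viewer.grab_frame("scene"); q=viewer.grab_frame("side")
A=[((-69,85,23),(63,402)),((-69,85,0),(63,433)),((9,85,23),(103,300)),((113,41,79),(234,97)),((113,-41,79),(388,112)),((53,41,79),(215,175)),((2,-41,0),(337,370)),((-36,60,36.5),(122,362))]
B=[((113,41,79),(638,137)),((113,-41,79),(533,105)),((113,41,0),(630,213)),((113,-41,0),(533,185)),((2,41,79),(693,65)),((2,-41,79),(608,38)),((-69,85,23),(780,85)),((9,85,23),(742,132))]
Xa=np.array([a[0] for a in A])/1e3; Ua=np.array([a[1] for a in A],float)
Xb=np.array([a[0] for a in B])/1e3; Ub=np.array([a[1] for a in B],float)
Ua=(Ua+.5)/5-.5+[280,165]; Ub=(Ub-[500,0]+.5)/3.75-.5+[290,175]
def W(t,X):
    c,s=np.cos(t[2]),np.sin(t[2]); return np.c_[c*X[:,0]-s*X[:,1]+t[0], s*X[:,0]+c*X[:,1]+t[1], X[:,2]]
res=lambda t,sel="ab": np.concatenate(([(proj(p,W(t,Xa))-Ua).ravel()] if "a" in sel else [])+([(proj(q,W(t,Xb))-Ub).ravel()] if "b" in sel else []))
if __name__=="__main__":
  for sel in ["a","b","ab"]:
    s=least_squares(res,[.55,-.03,2.],loss="soft_l1",kwargs=dict(sel=sel)); t=s.x
    print(sel,np.round(t,4),np.degrees(t[2]),s.cost)
    print(np.round(res(t,sel).reshape(-1,2),1).tolist())
    print("key",W(t,np.array([[-.036,.06,.0365]])),"trap",W(t,np.array([[-.036,0,.022]])))
  np.save("dock.npy",t)
E
python3 fit.py
```

```text
a [ 0.5644 -0.026   1.9572] 112.13906668388337 8.037251001102804
[[-0.6, 1.5], [-0.2, 1.4], [-0.1, -1.3], [-0.1, -1.2], [0.3, 0.6], [-1.6, -1.3], [1.2, 1.3], [1.0, -2.5]]
key [[ 0.52236881 -0.08193644  0.0365    ]] trap [[ 0.57794512 -0.05932509  0.022     ]]
b [ 0.5585 -0.0246  1.9662] 112.65692595077539 11.42409940051698
[[-0.9, -0.4], [-0.9, -0.2], [0.8, 2.7], [-0.3, 1.6], [1.4, -2.8], [-2.4, -2.9], [0.6, -0.8], [0.9, 1.0]]
key [[ 0.51699922 -0.08098278  0.0365    ]] trap [[ 0.5723689  -0.05787003  0.022     ]]
ab [ 0.5626 -0.0257  1.9653] 112.60351523305346 22.545080317655618
[[-1.0, 1.4], [-0.5, 1.3], [-0.7, -1.5], [-1.0, -1.5], [-0.6, 0.1], [-2.3, -1.6], [0.7, 0.8], [0.5, -2.7], [-1.7, -1.3], [-1.6, -1.0], [0.0, 1.8], [-0.9, 0.8], [0.6, -3.6], [-3.1, -3.6], [-0.1, -1.5], [0.1, 0.2]]
key [[ 0.52100715 -0.08199758  0.0365    ]] trap [[ 0.57639835 -0.05893646  0.022     ]]
```

Emit:
play_rows(commands=[[[-0.07,0.5,-0.46,0,-0.15],[-0.07,1,-0.92,0,-0.3],[-0.07,1,-0.92,0,-0.4],[-0.07,1,-0.92,0,-0.45],[-0.07,1,-0.92,0,-0.5],[-0.07,1,-0.92,0,-0.5],[-0.07,1,-0.92,0,-0.5],[-0.07,1,-0.92,0,-0.5]]])

```text
clock: 1.27
tcp_pos: [0.3123, -0.4266, 0.2318]
orientation: [-2.735, -1.545, -0.003]
contact_force: [0.3, -0.4, 0.6]
grip_width: 0.0461
gripper_force: 0.0
```

Emit:
play_rows(commands=[[[-0.07,0.5,0,0,-0.1],[-0.07,1,0.05,0,-0.2],[-0.07,1,0.09,0,-0.3],[-0.07,1,0.09,0,-0.4],[-0.07,1,0.09,0,-0.5],[-0.07,1,0.09,0,-0.597],[-0.07,1,0.09,0,-0.597],[-0.07,1,0.09,0,-0.597],[-0.07,1,0.09,0,-0.597]]])

```text
clock: 2.02
tcp_pos: [0.4283, -0.2715, 0.2313]
orientation: [1.754, 2.606, -0.0]
contact_force: [0.2, -1.6, 0.8]
grip_width: 0.0458
gripper_force: 0.0
```

Emit:
play_rows(commands=[[[-0.07,0.35,0.46,0,0],[-0.07,0.7,0.93,0,0],[-0.07,0.7,0.93,0,0],[-0.07,0.7,0.93,0,0],[-0.07,0.7,0.93,0,0],[-0.07,0.7,0.93,0,0],[-0.07,0.7,0.93,0,0],[-0.07,0.7,0.93,0,0],[-0.07,0.7,0.93,0,0],[-0.07,0.7,0.93,0,0]]])

```text
clock: 2.85
tcp_pos: [0.5475, -0.0729, 0.231]
orientation: [-1.759, -2.603, 0.002]
contact_force: [0.0, -0.5, 0.3]
grip_width: 0.0459
gripper_force: 0.0
```

```bash
python3 - <<'E'
from h import *
import pickle
o=get_obs(); w=viewer.grab_frame("wrist"); pickle.dump((o,w),open("w1.pkl","wb"))
print(o["tcp_pos"],o["orientation"],{k:np.round(w[k],4).tolist() for k in w if k!="pixels"}); save("w1.png",w["pixels"])
E
```

```text
[ 0.54747796 -0.07292577  0.23104605] [-1.75947622e+00 -2.60259402e+00  1.97354146e-03] {'fovy': 66.8096, 'cx': 319.5601, 'cy': 200.5374, 'hand_eye': [[0.0003, 0.9554, 0.2952, 0.0742], [1.0, -0.0004, 0.0001, 0.0008], [0.0002, 0.2952, -0.9554, -0.1426], [0.0, 0.0, 0.0, 1.0]], 'shot': 7}
```

View pics/w1.png

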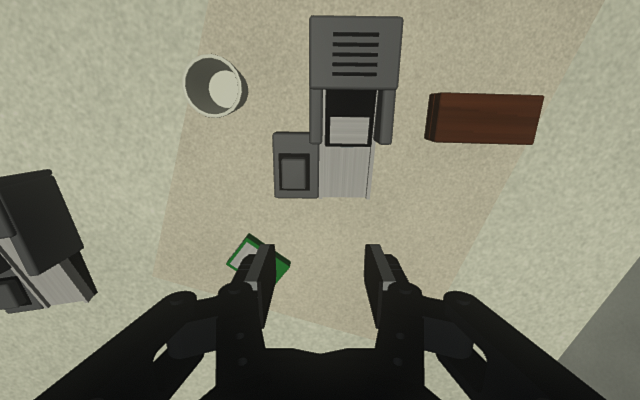

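Wrist view: the dock is dead ahead. The key's top centre is at about (294,174), the wing corners at (276,198) and (273,132), and the roof corners at (309,16), (403,17), (309,88) and (396,88). The cartridge's front is at about (349,144).

```bash
cat > fitw.py <<'E'
from h import *
from scipy.optimize import least_squares
from scipy.spatial.transform import Rotation as R
import pickle
o,w=pickle.load(open("w1.pkl","rb"))
T=np.eye(4);T[:3,:3]=R.from_rotvec(o["orientation"]).as_matrix();T[:3,3]=o["tcp_pos"]
w["world_to_cam"]=np.linalg.inv(T@np.array(w["hand_eye"]))
C=[((-36,60,36.5),(294,173.5)),((-69,85,23),(275.5,198)),((9,85,23),(273,132.5)),((113,41,79),(309,16)),((113,-41,79),(403,17)),((53,41,79),(309,88)),((53,-41,79),(396,88))]
X=np.array([c[0] for c in C])/1e3;U=np.array([c[1] for c in C],float)
from fit import W,p,q,Xa,Xb
res=lambda t:(proj(w,W(t,X))-U).ravel()
s=least_squares(res,np.load("dock.npy"),loss="soft_l1");t=s.x
print(t,np.degrees(t[2]),np.round(s.fun.reshape(-1,2),1).tolist())
np.save("dockw.npy",t)
P=W(t,np.array([[-.036,.06,.0365],[-.036,0,.022],[-.036,.03,0]]));print(P)
Ro=T[:3,:3]; h=np.degrees(np.arctan2(Ro[1,0],Ro[0,0])); print("heading",h,"delta tool",(P[2]-o["tcp_pos"])@Ro)
E
python3 fitw.py
```

```text
[ 0.5631062  -0.02693098  1.95079451] 111.77229206170806 [[0.0, 0.8], [-0.6, 0.7], [-1.0, 0.3], [-0.8, -2.1], [1.2, -2.9], [-0.2, 0.7], [2.7, 0.9]]
[[ 0.52073936 -0.08261805  0.0365    ]
 [ 0.57645928 -0.06036293  0.022     ]
 [ 0.54859932 -0.07149049  0.        ]]
heading 111.878926779902 delta tool [0.001066   0.00182311 0.23104357]
```

Emit:
play_rows(commands=[[[-0.07,0.005,0.009,0.15,0],[-0.07,0.005,0.009,0.35,0],[-0.07,0.005,0.009,0.55,0],[-0.07,0.005,0.009,0.72,0],[-0.07,0.005,0.009,0.82,0],[-0.07,0.005,0.009,0.855,0],[-0.07,0.005,0.009,0.855,0],[-0.07,0.005,0.009,0.855,0],[-0.07,0.005,0.009,0.855,0],[-0.07,0.005,0.009,0.855,0]]])

```text
clock: 3.83
tcp_pos: [0.5507, -0.0693, 0.0621]
orientation: [1.753, 2.604, 0.002]
contact_force: [-0.2, -0.0, 1.2]
grip_width: 0.0456
gripper_force: 0.0
```

```bash
python3 - <<'E'
from h import *
o=get_obs(); print(o["tcp_pos"],o["contact_force"],o["joints"])
w=viewer.grab_frame("wrist"); p=viewer.grab_frame("scene"); print(proj(p,np.array([o["tcp_pos"]])))
c=np.zeros((600,800,3),np.uint8); c[:400,:640]=w["pixels"]
b=cv2.resize(p["pixels"][185:265,285:365],None,fx=4,fy=4,interpolation=cv2.INTER_CUBIC)[:200+120]
c[280:600,480:800]=b
save("w2.png",c)
E
```

```text
[ 0.5507131  -0.0692852   0.06212894] [-0.2134332  -0.03507208  1.24076161] [ 0.40687159  0.55280408 -0.50507671  1.95166091  0.39161918  0.73036809
  0.05518069]
[[317.450009   229.23693512]]
```

View pics/w2.png

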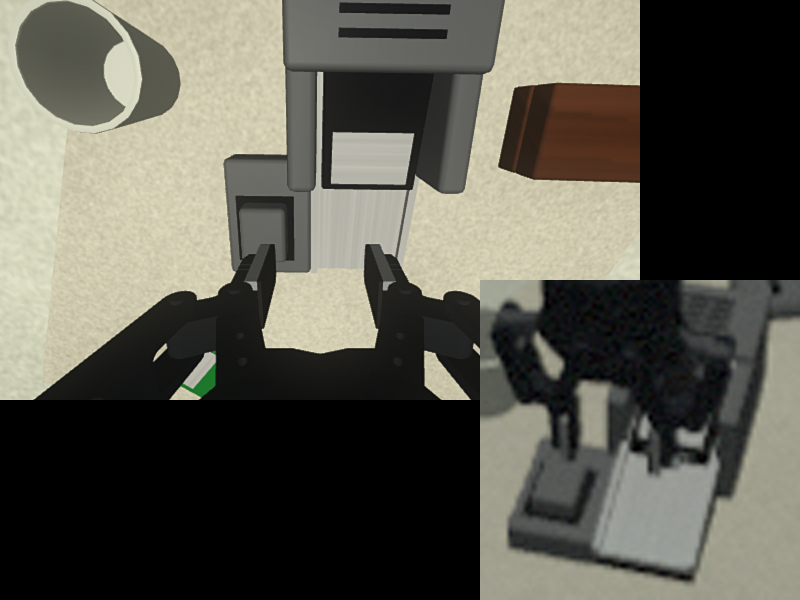

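```bash
python3 - <<'E'
from h import *
from scipy.optimize import least_squares
from scipy.spatial.transform import Rotation as R
o=get_obs(); w=viewer.grab_frame("wrist")
T=np.eye(4);T[:3,:3]=R.from_rotvec(o["orientation"]).as_matrix();T[:3,3]=o["tcp_pos"]
w["world_to_cam"]=np.linalg.inv(T@np.array(w["hand_eye"]))
C=[((9,85,23),(225,157)),((-3.3,25,45.6),(323,187)),((-3.3,-25,45.6),(411,187)),((53,41,79),(285,68)),((53,-41,79),(496,71)),((-18,74,36.5),(240,206)),((-18,46,36.5),(287,206))]
X=np.array([c[0] for c in C])/1e3;U=np.array([c[1] for c in C],float)
def W(t,X):
    c,s=np.cos(t[2]),np.sin(t[2]); return np.c_[c*X[:,0]-s*X[:,1]+t[0], s*X[:,0]+c*X[:,1]+t[1], X[:,2]]
t0=np.load("dockw.npy"); res=lambda t:(proj(w,W(t,X))-U).ravel()
s=least_squares(res,t0,loss="soft_l1");t=s.x
print(t0,t,np.round(res(t0).reshape(-1,2),1).tolist(),np.round(res(t).reshape(-1,2),1).tolist())
for k in (t0,t): print((W(k,np.array([[-.036,.03,0]]))[0]-o["tcp_pos"])@T[:3,:3])
# where do fingers tips project: tool points
print(o["tcp_pos"],proj(w,np.array([T[:3,:3]@np.array([0,y,-z])+T[:3,3] for y in(-.023,.023) for z in (0,.006)])))
E
```

```text
[ 0.5631062  -0.02693098  1.95079451] [ 0.56266216 -0.02614722  1.94224093] [[-2.0, 2.6], [0.3, 2.9], [4.5, 3.4], [-1.0, 2.1], [2.7, 0.5], [-1.0, 3.6], [-0.1, 3.8]] [[-2.3, -0.1], [0.1, 0.9], [4.4, 2.1], [-0.2, -1.5], [3.8, -1.0], [-1.7, 1.1], [-0.6, 1.8]]
[-0.001358   -0.00250141  0.0616542 ]
[-0.00020503 -0.00292315  0.0616518 ]
[ 0.55025794 -0.06926242  0.06165733] [[274.00088235 255.7416057 ]
 [272.28519191 261.34156248]
 [362.20135567 255.77581046]
 [363.8027236  261.37720253]]
```

Emit:
play_rows(commands=[[[-0.07,-0.003,-0.011,0.04,0],[-0.07,-0.003,-0.011,0.08,0],[-0.07,-0.003,-0.011,0.1,0],[-0.07,-0.003,-0.011,0.1,0],[-0.07,-0.003,-0.011,0.1,0]]])

```text
clock: 4.4
tcp_pos: [0.5471, -0.0703, 0.0396]
orientation: [-1.753, -2.606, 0.001]
contact_force: [-0.0, 0.8, -0.3]
grip_width: 0.0458
gripper_force: 0.0
```

Emit:
play_rows(commands=[[[-0.07,0,0.004,0.015,0],[-0.07,0,0.004,0.03,0],[-0.07,0,0.004,0.03,0],[-0.07,0,0.004,0.03,0]]])

```text
clock: 4.73
tcp_pos: [0.5482, -0.0701, 0.0342]
orientation: [-1.754, -2.606, 0.0]
contact_force: [0.2, 0.4, -0.0]
grip_width: 0.0453
gripper_force: 0.0
```

Emit:
play_rows(commands=[[[-0.07,0,0,0.01,0],[-0.07,0,0,0.02,0],[-0.07,0,0,0.03,0],[-0.07,0,0,0.03,0],[-0.07,0,0,0.03,0]]])

```text
clock: 5.15
tcp_pos: [0.5485, -0.0702, 0.0283]
orientation: [1.754, 2.606, 0.0]
contact_force: [0.0, -0.2, 2.1]
grip_width: 0.0459
gripper_force: 1.9
```

Emit:
play_rows(commands=[[[-0.07,0,0,0.01,0],[-0.07,0,0,0.02,0],[-0.07,0,0,0.025,0],[-0.07,0,0,0.025,0],[-0.07,0,0,0.025,0],[-0.07,0,0,0.025,0]]])

```text
clock: 5.65
tcp_pos: [0.5487, -0.0703, 0.0253]
orientation: [1.754, 2.605, -0.002]
contact_force: [-5.2, -1.2, 23.9]
grip_width: 0.0457
gripper_force: 13.0
```

```bash
python3 - <<'E'
from h import *
o=get_obs(); print(o["tcp_pos"],o["contact_force"],o["gripper_force"])
w=viewer.grab_frame("wrist"); p=viewer.grab_frame("scene")
c=np.zeros((600,800,3),np.uint8); c[:400,:640]=w["pixels"]
c[280:600,480:800]=cv2.resize(p["pixels"][185:265,285:365],None,fx=4,fy=4,interpolation=cv2.INTER_CUBIC)
save("w3.png",c)
E
```

```text
[ 0.54867575 -0.07031206  0.02530268] [-5.15466649 -1.16107317 23.9489643 ] 12.992148601915687
```

View pics/w3.png

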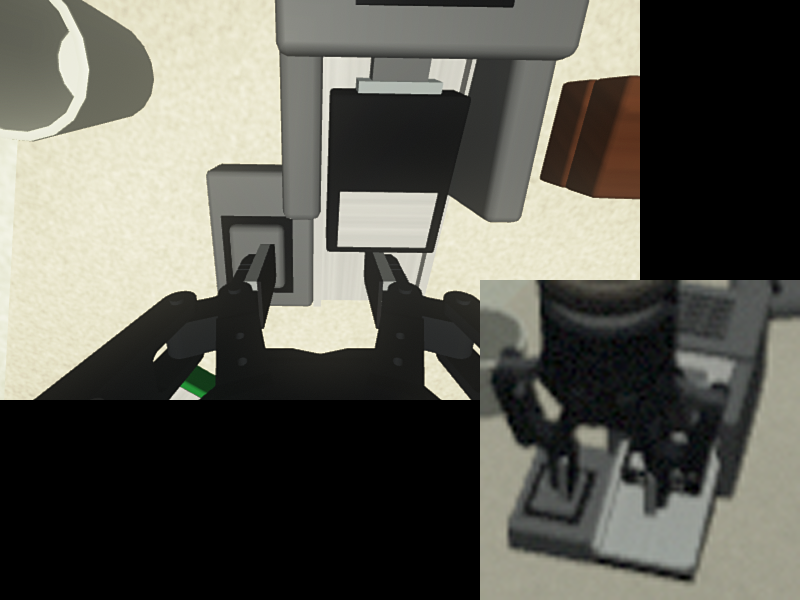

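The cartridge has popped out and its front, at about (383,250), rests against the right finger. The key is at its stop, with 24 N on the fingertip. I'll hold briefly and check that everything is still.

Emit:
play_rows(commands=[[[-0.07,0,0,-0.001,0],[-0.07,0,0,-0.002,0],[-0.07,0,0,-0.002,0],[-0.07,0,0,-0.002,0],[-0.07,0,0,-0.002,0],[-0.07,0,0,-0.002,0]]])

```text
clock: 6.25
tcp_pos: [0.5486, -0.0703, 0.0254]
orientation: [1.754, 2.605, -0.001]
contact_force: [-4.7, -0.1, 21.8]
grip_width: 0.0458
gripper_force: 11.5
```

```bash
python3 - <<'E'
from h import *
a=cv2.imread("pics/w3.png")[:280,:640,::-1].astype(int)
w=viewer.grab_frame("wrist"); d=np.abs(a-w["pixels"][:280].astype(int)).max(2)
print("diff",(d>40).sum(),(d[80:255,325:470]>40).sum()); o=get_obs(); print(o["tcp_pos"],o["contact_force"],o["clock"])
E
```

```text
diff 307 11
[ 0.54863493 -0.07025422  0.02544152] [-4.31785473  0.41714887 21.44944665] 6.3
```

Nothing is moving and the key is still held hard down, so I'm handing in.

```bash
python3 -c "
from bench import r
print(r.hand_in())"
```

```text
the job is handed in; nothing more can be done
None
```

The job is handed in at 6.3 s: the eject key is held fully down (about 21 N on the fingertip), and the popped-out cartridge rests still on the ramp against the other finger; no verdict came back.

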